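Set a leek to its cutting length with the sprung pusher

ROBOT

A 6-joint arm with a two-finger parallel gripper is mounted at the origin on the work surface. World frame = base frame: x ahead of the robot, y to its left, z up, the work surface at z = 0. Lengths are in m, angles in rad, forces in N, time in s.
With the tool pointing down it reaches from about 0.35 to 0.95 m from the base axis. Payload 17.4 kg.
Tool frame: the origin (TCP) lies at the very end of the fingers, on their centre line; the grasp point (between the pads) lies 19 mm behind it (ctrl.grip_point_offset is the z of the grasp point in the tool frame, in m); z points along the fingers, y is the line along which they close (so a half turn about z gives the same grasp; the last joint's range is limited). The gripper opens to 93 mm and grips with 3 to 60 N. Pads are 15 mm wide; open, the fingers measure 128 mm over their backs; the gripper's body (75 mm by 188 mm) begins 65 mm behind the grasp point.
Start: joints at [-1.271, 0.116, 1.442, -0, 1.584, -0.038], TCP at [0.224, -0.637, 0.219] pointing down, gripper open.
Joint ranges: [-2.83, 2.83], [-0.83, 2.19], [0.07, 2.5], [-1.14, 4.28], [0.01, 3], [-2.97, 2.97]. Speed limits (rad/s): [1.89, 1.89, 2.22, 3.14, 3.14, 3.14].

INTERFACE

Orientations are given as a rotation vector (axis times angle).
In Python, from rig import ctrl gives the robot as it stands. The module is installed in compiled form; this text tells all that it offers.
- The arm moves only by the tool carry_out, never from a script. Its argument "deltas" is a list of rows, each a list of 6 numbers: the shift along the world's x, y, z in m, then the turn, a rotation vector about the world's x, y, z in degrees. A call has exactly 5 rows; each row shifts and turns the commanded pose from where the row before left it; what a row does not reach is not made up. A row lasts 1/10 s, in which the tool goes at most 50 mm and 8.59 degrees, less where a joint would pass 70% of its speed; a pose out of reach is approached as far as the arm can. A call with a gripper value outside its range is refused whole. "gripper" is the gripper's target within -1 to 1 (shut at 1, half-way at 0, fully open at -1), set as the call begins (left out, the last holds). The fingers move at their own pace and stop on an object; "newtons" is the grip in N (left out, the last holds). Time passes only in rows, so rows that do not move let the fingers close, or fill a call up. It gives the time, the measured TCP pose, the force, the opening and the grip force at its end, in the units of the state.
- ctrl.state(): the state, without advancing time (a new reading comes with each control period).
- ctrl.capture(name): name is "side" or "top"; returns a dict with "color" (384x512x3 uint8, red, green, blue), "intrinsics" (3x3 intrinsics, pixels), "position" and "orientation" of the camera in the world. Camera axes: x right, y up, looking along -z (the intrinsics and any distortion apply to the point x, -y, -z); pixel columns grow to the right and rows downward; lengths in m; the calibration is good to about 2 mm. A picture is of the moment at which its call begins. There is no depth.
- ctrl.close_job(): hands the job in; it is judged then, once.
The state is a dict: "clock": time; "q": joint angles; "qvel": joint speeds; "effort": joint torques, N m; "tool_pos": TCP position; "tool_rot": TCP orientation; "ft_force": force on the tool from outside, world axes, zero at the start; "moment": the same for the moment, N m; "grip_width": opening from 0.0 (shut) to 1.0 (fully open); "finger_force": force on a finger pad.
Only numpy, scipy, OpenCV 4.12 (cv2) and the standard library are available. Lean on these libraries where they do the work, as an engineer would, in place of code of your own. Each camera call takes 0.05 s, during which the arm holds its last target. There are 200 camera calls.

TASK

Lay the long leek on the two bars of the portioning cradle, lined up with them and with its end at most a finger's width in front of the pusher plate. Then draw the sprung pusher along the bars, leek ahead of it, until its pointer stands at the line on the index clip, hold it there for two seconds, and ease the pusher all the way back home without letting it snap, so that the leek stays behind where the pusher set it. Do not shift the index clip, and leave the other things alone.

Things in the scene. Friction and masses are not known exactly. Their poses are not given: they have to be found in the camera images.
- leek_center (a point): The long leek shaft: a straight, stiff, white to pale green cylinder 150 mm long and 44 mm in diameter, about 0.13 to 0.25 kg, lying at the start on the white chopping board (15 mm thick). The point is its centre; x runs along the leek. Either end may face the pusher.
- stub_center (a point): Centre of the short, greener leek stub (80 mm long, 40 mm in diameter), lying on the same board; not needed, leave it. It may have changed places with the long leek.
- cradle: Portioning cradle, fixed, standing elsewhere in each run: white base (cradle x -98 to 202, y -78 to 43 mm, 12 mm thick) with two parallel steel bars for the leek. Origin at table height midway between the bars, below the front face of the pusher plate when home. x runs level along the bars the way the pusher is drawn, y across (left of x), z up.
- bars_end (a point): Point midway between the two bars at their open end, cradle x = 195 mm, 50 mm above the table (the bars' tops). Bars 10 mm thick, axes 26 mm apart. A leek lying on them has its centre 69 mm above the table; it may stick out past the end. On the cradle's y = -60 mm side runs a low scale bar with ticks every 10 mm.
- pusher (a joint): How far the sprung pusher is drawn along cradle x, in m: 0 home (at its stop), 0.125 the far stop. A spring pulls it home with 3 N at 0, growing by 0.5 N per 10 mm; let go, it snaps back.
- pusher_top (a point): Middle of the top edge of the pusher: an upright steel plate 70 mm wide, 8 mm thick (its front face 4 mm ahead of this point), top 148 mm above the table, with a rolled edge 10 mm thick. Behind it is a grey slide block 60 mm long, only 58 mm high: above that the space behind the plate is free to push from; or pinch the top edge.
- pointer (a point): Tip of the pusher's pointer, a thin black line beside the scale bar, in the plane of the plate's front face (so the leek's near end lies at the pointer when pushed), 51 mm to the cradle's -y side, 40 mm above the table; moves with the pusher.
- index (a joint): Where the small white index clip sits on the scale bar, in m, on the same scale as joint pusher: the pointer stands at the clip's line when the two values are equal. 0.065 to 0.105, different in each run. It is stiff to slide (15 N) and must stay.
- index_line (a point): The thin black line across the top of the index clip (clip 16 mm along the bar, 26 mm across, 44 mm high above the table), 40 mm above the table; x as cradle x.
- knife_point (a point): Middle of the kitchen knife (about 340 mm long, wooden handle), flat on the board; leave it.
- salt_center (a point): Centre of the white salt jar (56 mm in diameter, 110 mm high); leave it.
- bowl_rim (a point): Centre of the mouth of the steel bowl (170 mm wide, 70 mm high); leave it.

How it is judged:
By the outcome, as a careful person would: the job done as asked, in the order asked, and still so for the second after the job is handed in, with the robot touching nothing.
It also fails if it takes over 58 s, if anything falls off the work surface, if the arm or the gripper's body presses on something with over 40 N, if the wrist force passes 120 N, or if a joint passes its speed limit or range.

## Working session

There is one attempt and no reset: what is moved stays moved. The work goes in short steps, Python scripts to look and compute and a tool call to move; the robot and the scene stay as the last step left them, time stands still between calls to the robot, and variables do not carry over. Pictures are saved under pics/ and viewed, at most 10 in all, crops included, and the job is handed in when it is done.

Besides the shell and the picture viewer there is one more tool, called after "Request:" by a JSON object that holds its "method" and its "body", one argument or row to a line. carry_out: Moves the arm, as the interface text tells. Its arguments: {"type":"object","properties":{"deltas":{"type":"array","items":{"type":"array","items":{"type":"number"}}},"gripper":{"type":"number"},"newtons":{"type":"number"}},"required":["deltas"]}

```bash
mkdir -p pics; cat > h.py <<'E'
import numpy as np, cv2
from scipy.spatial.transform import Rotation as R
from rig import ctrl
def rot(o):
    o=np.array(o,float)
    return o if o.shape==(3,3) else (R.from_rotvec(o).as_matrix() if o.size==3 else R.from_quat(o).as_matrix())
def ray(c,u,v):
    K=np.array(c["intrinsics"]); d=np.linalg.solve(K,[u,v,1.]); d=np.array([d[0],-d[1],-d[2]])
    return np.array(c["position"]),rot(c["orientation"])@d
def onz(c,u,v,z):
    p,d=ray(c,u,v); return p+d*(z-p[2])/d[2]
def proj(c,P):
    q=rot(c["orientation"]).T@(np.array(P)-c["position"]); q=np.array(c["intrinsics"])@[q[0],-q[1],-q[2]]; return q[:2]/q[2]
def shot(n,name):
    c=ctrl.capture(n); cv2.imwrite("pics/"+name+".png",c["color"][...,::-1]); np.save("pics/"+name+".npy",c,allow_pickle=True); return c
def load(name): return np.load("pics/"+name+".npy",allow_pickle=True).item()
E
python3 - <<'E'
from h import *
a=shot("side","s0");b=shot("top","t0")
for c in(a,b):print({k:c[k] for k in c if k!="color"})
im=np.hstack([a["color"],b["color"]])
print(ctrl.state())
E
```

```text
{'intrinsics': array([[436.8642242 ,   0.        , 254.45340802],
       [  0.        , 436.8642242 , 187.45940001],
       [  0.        ,   0.        ,   1.        ]]), 'position': array([0.5109395 , 0.68897427, 0.89488834]), 'orientation': array([ 0.04305148, -1.11411433, -2.86353051])}
{'intrinsics': array([[363.82379554,   0.        , 258.81714185],
       [  0.        , 363.82379554, 193.89096472],
       [  0.        ,   0.        ,   1.        ]]), 'position': array([3.21959725e-01, 6.83617365e-04, 1.14058926e+00]), 'orientation': array([ 0.17057062, -0.16861763, -1.53160287])}
{'clock': 0.1, 'q': array([-1.27079238e+00,  1.16449909e-01,  1.44217670e+00,  9.70902786e-07,
        1.58398328e+00, -3.78081566e-02]), 'qvel': array([-0.00016103, -0.00071218, -0.00370149, -0.00012793, -0.00012102,
        0.00167936]), 'effort': array([ 3.29578223e-03, -7.22889018e+01, -6.23862863e+01,  7.81867141e-02,
        2.27877090e-02, -6.55371787e-05]), 'tool_pos': array([ 0.2236474 , -0.63669271,  0.21798449]), 'tool_rot': array([-3.09589115e+00, -5.27944972e-01,  2.07300623e-04]), 'ft_force': array([-0.52202569,  0.33684513, -0.16311234]), 'moment': array([-0.06893245,  0.02618318,  0.04950465]), 'finger_force': 0.0, 'grip_width': 0.994688863955959}
```

View pics/s0.png

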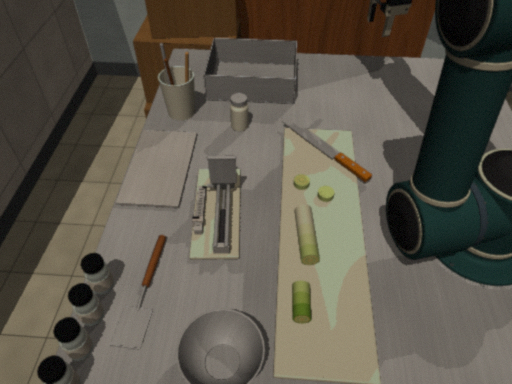

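View pics/t0.png

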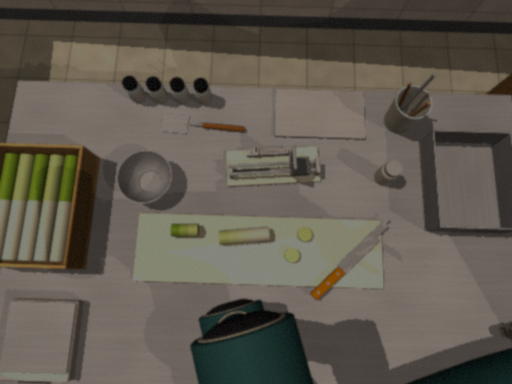

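The side view shows the long leek at about (306,235) and the cradle with its pusher plate at (222,168). In the top view the leek is at (245,236) and the cradle at (272,166), with the pusher at its right end. So cradle x points roughly along world +y, and the scale is on the +x side. Next I'll zoom in.

```bash
python3 - <<'E'
from h import *
a=load("s0");b=load("t0")
f=lambda c,x0,y0,w,h,s:cv2.resize(c["color"][y0:y0+h,x0:x0+w,::-1],None,fx=s,fy=s,interpolation=cv2.INTER_CUBIC)
A=f(a,180,145,150,130,5); cv2.imwrite("pics/sc.png",A[:600])
B=f(b,210,135,120,120,5); cv2.imwrite("pics/tc.png",B)
# leek mask in each
for n,c,box in(("s",a,(285,195,330,275)),("t",b,(210,222,280,250))):
    x0,y0,x1,y1=box; hsv=cv2.cvtColor(c["color"],cv2.COLOR_RGB2HSV)[y0:y1,x0:x1]
    print(n,hsv[(y1-y0)//2,::3].tolist())
E
```

```text
s [[19, 60, 158], [21, 59, 159], [21, 59, 156], [20, 60, 156], [22, 65, 113], [28, 81, 117], [28, 89, 141], [29, 93, 146], [28, 88, 142], [27, 88, 130], [30, 69, 111], [39, 43, 161], [39, 48, 161], [37, 47, 162], [38, 45, 159]]
t [[31, 42, 134], [31, 42, 133], [34, 42, 134], [31, 90, 130], [31, 112, 132], [31, 109, 131], [29, 103, 131], [31, 83, 135], [31, 81, 132], [31, 82, 133], [31, 64, 131], [31, 63, 134], [29, 64, 132], [29, 52, 132], [29, 48, 134], [25, 49, 134], [26, 56, 133], [24, 58, 131], [24, 60, 132], [22, 60, 131], [19, 68, 90], [19, 68, 79], [29, 42, 129], [29, 47, 131]]
```

View pics/sc.png

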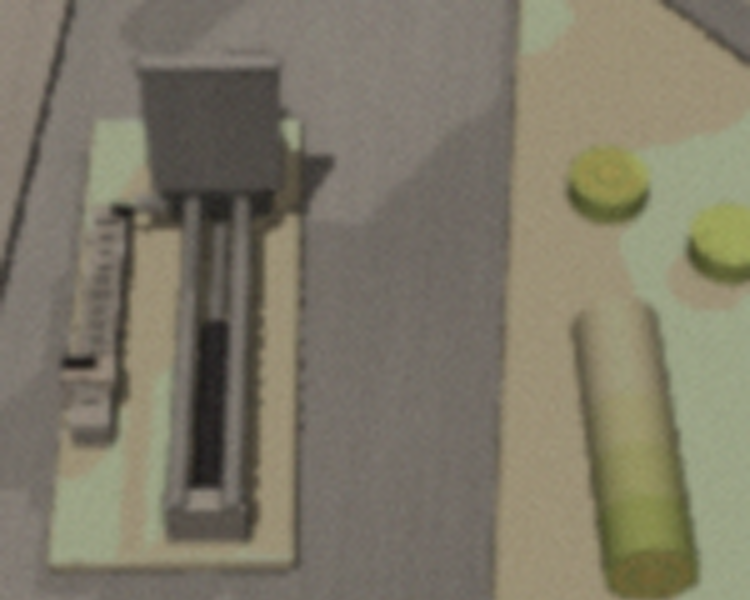

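View pics/tc.png

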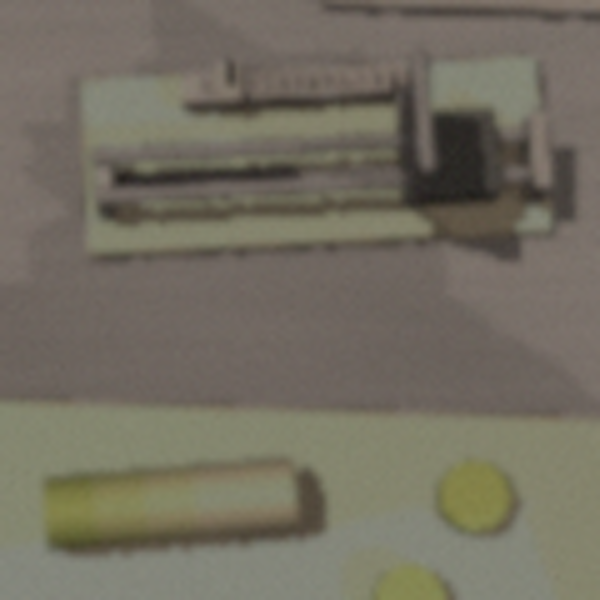

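```bash
python3 - <<'E'
from h import *
a=load("s0");b=load("t0")
S=lambda u,v,z:onz(a,180+(u-2)/5,145+(v-2)/5,z)
T=lambda u,v,z:onz(b,210+(u-2)/5,135+(v-2)/5,z)
pts=[]
M=[];W=[]
for name,P,cr in [("c1",T(82,80,.012),(202,-78)),("c2",T(540,60,.012),(-98,-78)),("c3",T(552,232,.012),(-98,43)),("c4",T(88,252,.012),(202,43)),
 ("s1",S(51,562,.012),(202,-78)),("s4",S(295,562,.012),(202,43)),("s2",S(95,120,.012),(-98,-78)),
 ("sTopL",S(138,61,.148),(-4,-35)),("sTopR",S(279,61,.148),(-4,35)),("tTopL",T(422,60,.148),(-4,-35)),("tTopR",T(428,170,.148),(-4,35)),
 ("bars",S(207,492,.05),(195,0))]:
    M.append(cr);W.append(P[:2]);print(name,P.round(4))
M=np.array(M)/1000.;W=np.array(W)
A=cv2.estimateAffinePartial2D(M,W,method=cv2.RANSAC,ransacReprojThreshold=.008)
print(A); Rm=A[0]
s=np.hypot(Rm[0,0],Rm[1,0]);th=np.arctan2(Rm[1,0],Rm[0,0]);print("scale",s,"yaw",np.degrees(th))
c,sn=np.cos(th),np.sin(th);Q=np.array([[c,-sn],[sn,c]]);o=(W-(M@Q.T)).mean(0)
print("res mm",((W-M@Q.T-o)*1000).round(1).tolist(),"origin",o)
for n,P in(("clipS",S(80,360,.044)),("clipT",T(231,75,.044)),("ptrS",S(122,210,.04)),("ptrT",T(402,75,.04))):
    print(n,P.round(4),"cradle",(Q.T@(P[:2]-o)*1000).round(1))
# leek: side silhouette
for n,P in(("L1T",T(47,513,.037)),("L2T",T(297,490,.037)),("L1S",S(650,560,.037)),("L2S",S(615,310,.037))):print(n,P.round(4))
for n,P in(("edges",0),):
  for c in[(610,600),(690,575),(575,330),(655,310)]:print(S(*c,.037).round(4))
E
```

```text
c1 [0.7117 0.1178 0.012 ]
c2 [ 0.7353 -0.1809  0.012 ]
c3 [ 0.6194 -0.1883  0.012 ]
c4 [0.5964 0.108  0.012 ]
s1 [0.7096 0.1181 0.012 ]
s4 [0.5931 0.1096 0.012 ]
s2 [ 0.7365 -0.1796  0.012 ]
sTopL [ 0.6871 -0.0883  0.148 ]
sTopR [ 0.6173 -0.0934  0.148 ]
tTopL [ 0.6833 -0.0911  0.148 ]
tTopR [ 0.6176 -0.0953  0.148 ]
bars [0.6346 0.0988 0.05  ]
(array([[-0.08008328, -0.9847018 ,  0.65142603],
       [ 0.9847018 , -0.08008328, -0.08847332]]), array([[1],
       [1],
       [1],
       [1],
       [1],
       [1],
       [1],
       [1],
       [1],
       [1],
       [1],
       [1]], dtype=uint8))
scale 0.9879529171993091 yaw 94.64948623925964
res mm [[-1.0, -0.6], [-1.6, -0.4], [3.0, 2.0], [4.3, -0.7], [-3.1, -0.3], [1.0, 0.9], [-0.5, 0.9], [0.6, 2.0], [0.6, 2.6], [-3.2, -0.8], [0.8, 0.7], [-0.8, -6.4]] origin [ 0.65129932 -0.08918164]
clipS [0.7087 0.0198 0.044 ] cradle [104. -66.]
clipT [0.7071 0.0202 0.044 ] cradle [104.5 -64.5]
ptrS [ 0.7041 -0.086   0.04  ] cradle [ -1.2 -52.9]
ptrT [ 0.7121 -0.0885  0.04  ] cradle [ -4.3 -60.6]
L1T [0.4271 0.1221 0.037 ]
L2T [ 0.4459 -0.0287  0.037 ]
L1S [0.4261 0.1128 0.037 ]
L2S [ 0.4423 -0.0382  0.037 ]
[0.4447 0.1359 0.037 ]
[0.4078 0.1197 0.037 ]
[ 0.4626 -0.0234  0.037 ]
[ 0.4219 -0.0397  0.037 ]
```

The measurements agree with each other:

| Item | Measured |
|---|---|
| Cradle origin | about (0.651, -0.089) |
| Cradle yaw | 94.6° |
| Leek centre | about (0.436, 0.045) |
| Leek yaw | 96.6° |
| Index | about 0.104 |

I'll average some frames later to pin down the index. Now I'll move above the leek.

Request:
{"method": "carry_out", "body": {
  "deltas": [
    [0.0106,0.0341,0,0,0,3.86],
    [0.0106,0.0341,0,0,0,3.86],
    [0.0106,0.0341,0,0,0,3.86],
    [0.0106,0.0341,0,0,0,3.86],
    [0.0106,0.0341,0,0,0,3.86]
  ],
  "gripper": -1
}}

```text
clock: 0.6
tool_pos: [0.2768, -0.4649, 0.2183]
tool_rot: [-2.963, -1.043, 0.0]
ft_force: [0.5, -0.2, 0.2]
grip_width: 1.003
finger_force: 0.0
```

Request:
{"method": "carry_out", "body": {
  "deltas": [
    [0.0106,0.0341,0,0,0,3.86],
    [0.0106,0.0341,0,0,0,3.86],
    [0.0106,0.0341,0,0,0,3.86],
    [0.0106,0.0341,0,0,0,3.86],
    [0.0106,0.0341,0,0,0,3.86]
  ]
}}

```text
clock: 1.1
tool_pos: [0.3297, -0.2944, 0.2184]
tool_rot: [-2.746, -1.525, 0.0]
ft_force: [-0.1, -0.0, -0.5]
grip_width: 1.002
finger_force: 0.0
```

Request:
{"method": "carry_out", "body": {
  "deltas": [
    [0.0106,0.0341,0,0,0,3.86],
    [0.0106,0.0341,0,0,0,3.86],
    [0.0106,0.0341,0,0,0,3.86],
    [0.0106,0.0341,0,0,0,3.86],
    [0.0106,0.0341,0,0,0,3.86]
  ]
}}

```text
clock: 1.6
tool_pos: [0.3827, -0.1239, 0.2185]
tool_rot: [2.452, 1.964, 0.0]
ft_force: [1.0, 0.2, 0.7]
grip_width: 1.006
finger_force: 0.0
```

Request:
{"method": "carry_out", "body": {
  "deltas": [
    [0.0106,0.0341,0,0,0,3.86],
    [0.0106,0.0341,0,0,0,3.86],
    [0.0106,0.0341,0,0,0,3.86],
    [0.0106,0.0341,0,0,0,3.86],
    [0.0106,0.0341,0,0,0,3.86]
  ]
}}

```text
clock: 2.1
tool_pos: [0.4357, 0.0467, 0.2185]
tool_rot: [2.087, 2.348, 0.0]
ft_force: [0.3, -0.7, 0.1]
grip_width: 1.0
finger_force: 0.0
```

Request:
{"method": "carry_out", "body": {
  "deltas": [
    [0,0,-0.01,0,0,0],
    [0,0,-0.02,0,0,0],
    [0,0,-0.02,0,0,0],
    [0,0,-0.02,0,0,0],
    [0,0,-0.02,0,0,0]
  ]
}}

```text
clock: 2.6
tool_pos: [0.4353, 0.0446, 0.1274]
tool_rot: [-2.092, -2.344, 0.001]
ft_force: [0.4, -0.8, -0.3]
grip_width: 1.007
finger_force: 0.0
```

Request:
{"method": "carry_out", "body": {
  "deltas": [
    [0,0,-0.015,0,0,0],
    [0,0,-0.025,0,0,0],
    [0,0,-0.025,0,0,0],
    [0,0,-0.025,0,0,0],
    [0,0,-0.015,0,0,0]
  ]
}}

```text
clock: 3.1
tool_pos: [0.4348, 0.0447, 0.0216]
tool_rot: [-2.091, -2.343, 0.002]
ft_force: [-0.2, -0.3, -0.7]
grip_width: 1.0
finger_force: 0.0
```

Request:
{"method": "carry_out", "body": {
  "deltas": [
    [0,0,0,0,0,0],
    [0,0,0,0,0,0],
    [0,0,0,0,0,0],
    [0,0,0,0,0,0],
    [0,0,0,0,0,0]
  ],
  "gripper": 1,
  "newtons": 15
}}

```text
clock: 3.6
tool_pos: [0.436, 0.0451, 0.0243]
tool_rot: [2.09, 2.344, 0.001]
ft_force: [-0.3, -0.6, 0.1]
grip_width: 0.62
finger_force: 0.0
```

Request:
{"method": "carry_out", "body": {
  "deltas": [
    [0,0,0,0,0,0],
    [0,0,0,0,0,0],
    [0,0,0,0,0,0],
    [0,0,0,0,0,0],
    [0,0,0,0,0,0]
  ]
}}

```text
clock: 4.1
tool_pos: [0.4358, 0.0452, 0.0238]
tool_rot: [2.091, 2.345, 0.0]
ft_force: [-0.4, 0.7, 3.4]
grip_width: 0.465
finger_force: 15.0
```

```bash
python3 - <<'E'
from h import *
a=shot("side","s1");b=shot("top","t1");s=ctrl.state();print(s["tool_pos"],s["grip_width"]*93,s["finger_force"])
f=lambda c,x0,y0,w,h,k:cv2.resize(c["color"][y0:y0+h,x0:x0+w,::-1],None,fx=k,fy=k,interpolation=cv2.INTER_CUBIC)
cv2.imwrite("pics/g1.png",np.hstack([f(a,180,140,200,150,2),f(b,180,130,200,150,2)]))
E
```

```text
[0.43577796 0.04515525 0.02380442] 43.191980904223584 15.000376403331757
```

View pics/g1.png

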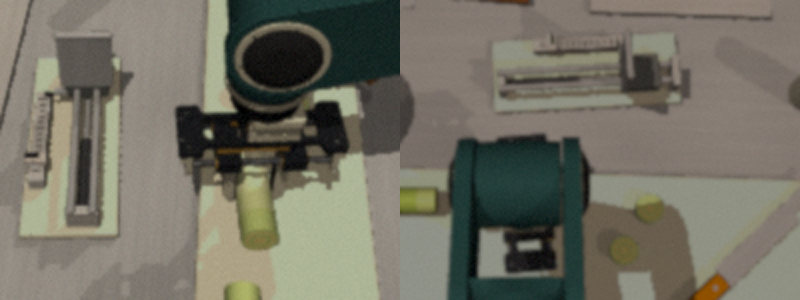

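```bash
python3 - <<'E'
from h import *
for n in("side","top"):
    c=ctrl.capture(n);acc=np.array(c["color"],float)
    for i in range(9): acc+=ctrl.capture(n)["color"]
    c["color"]=acc/10; np.save("pics/avg_"+n+".npy",c,allow_pickle=True)
a=load("avg_side");b=load("avg_top")
f=lambda c,x0,y0,w,h,k:cv2.resize(c["color"][y0:y0+h,x0:x0+w,::-1].astype(np.float32),None,fx=k,fy=k,interpolation=cv2.INTER_CUBIC)
A=f(a,188,180,36,60,10); B=f(b,242,140,58,24,10)
A=np.clip(A*1.4,0,255);B=np.clip(B*1.4,0,255)
can=np.zeros((600,360+440,3),np.uint8);can[:,:360]=A;B=cv2.resize(B,(440,182));can[:182,360:]=B
cv2.imwrite("pics/idx.png",can)
E
```

```text
(no output)
```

View pics/idx.png

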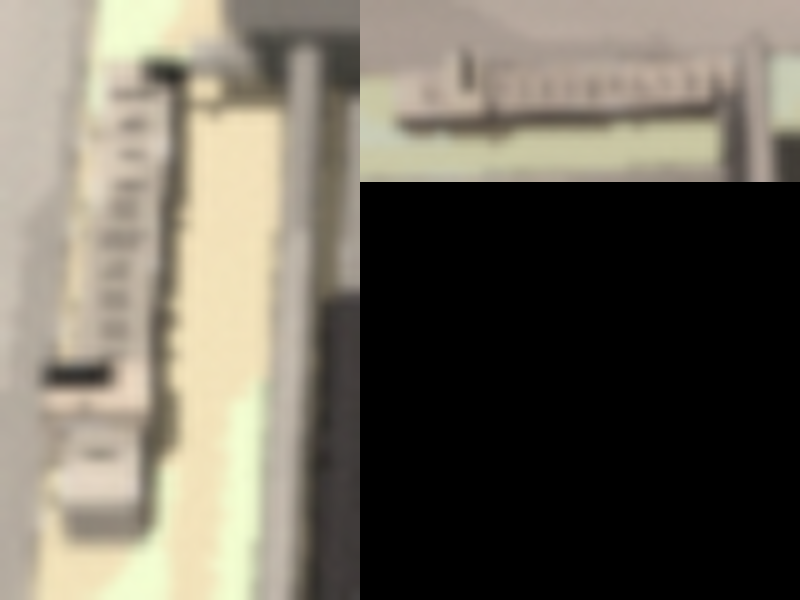

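Request:
{"method": "carry_out", "body": {
  "deltas": [
    [0,0,0.01,0,0,0],
    [0,0,0.03,0,0,0],
    [0,0,0.03,0,0,0],
    [0,0,0.03,0,0,0],
    [0,0,0.02,0,0,0]
  ]
}}

```text
clock: 5.7
tool_pos: [0.4359, 0.0451, 0.1462]
tool_rot: [2.09, 2.344, 0.002]
ft_force: [1.4, 0.1, -1.4]
grip_width: 0.467
finger_force: 15.0
```

The averaged side crop shows the pointer's black tip at (165,72)/10 and the clip line at (80,375)/10. The ticks lie between them, about 3 px apart.

```bash
python3 - <<'E'
from h import *
a=load("avg_side");b=load("avg_top")
th=np.radians(94.65);Q=np.array([[np.cos(th),-np.sin(th)],[np.sin(th),np.cos(th)]]);o=np.array([.6513,-.0892])
def cen(c,x0,y0,x1,y1,t):
    g=c["color"].mean(2)[y0:y1,x0:x1];w=np.clip(t-g,0,None);ys,xs=np.mgrid[y0:y1,x0:x1];return (w*xs).sum()/w.sum(),(w*ys).sum()/w.sum()
g=a["color"].mean(2).round().astype(int);print(g[184:192,200:208]);print(g[214:222,190:202])
p=cen(a,202,185,207,190,70);l=cen(a,191,214,201,221,70);print(p,l)
gt=b["color"].mean(2).round().astype(int);print(gt[144:154,252:262])
for z in(.04,.044):
    for q in(p,l):
        P=onz(a,*q,z);print(z,(Q.T@(P[:2]-o)*1000).round(1))
t=cen(b,253,146,258,152,80);P=onz(b,*t,.044);print(t,P,(Q.T@(P[:2]-o)*1000).round(1))
# tick profile
P=[onz(a,188+13/1-.5,180+y/10-.5,.036) for y in (92,123,153,185,205,238,270,298,330)]
print([(Q.T@(p[:2]-o)*1000).round(1).tolist() for p in P])
E
```

```text
[[168 165 161 157 153 151 151 142]
 [162 156 137 126 124 128 138 132]
 [150 137 100  72  66  72  91 107]
 [144 132  91  56  40  35  64 107]
 [133 124 102  87  74  55  82 132]
 [111 108 102 107 108  75  85 130]
 [133 131 129 130 119  75  78 108]
 [133 124 127 133 121  76  88 131]]
[[122 121 116 117 137 134 130 127 120 118 120 127]
 [120 120 111 107 125 124 120 114 104 108 120 130]
 [121 114  93  77  84  83  80  74  72 105 133 142]
 [121 111  75  44  38  38  36  34  52 100 140 150]
 [123 112  87  73  69  69  69  72  84 117 145 152]
 [122 121 123 131 133 130 126 131 136 143 149 151]
 [121 121 124 135 137 131 122 133 140 141 141 141]
 [121 118 109 112 116 114 109 114 116 116 116 114]]
(np.float64(204.47459807073957), np.float64(187.10996784565918)) (np.float64(195.42991863905323), np.float64(217.01442307692307))
[[113 112 113 113 112 113 113 112 113 114]
 [112 113 112 111 111 112 112 112 112 112]
 [113 115 114 104 105 113 113 112 111 112]
 [114 120 119  98  94 110 110 108 108 108]
 [116 123 121  95  83 105 104 102 103 103]
 [122 126 123  94  80 103 100 102 106 107]
 [124 127 123  95  81 101  99 102 107 112]
 [122 127 124 102  90 104  98 101 105 111]
 [118 125 127 118 114 115 101 100 106 113]
 [119 123 127 127 125 119 100  93 104 112]]
0.04 [  0.7 -51.5]
0.04 [102.1 -67. ]
0.044 [  4.4 -50.9]
0.044 [105.3 -66.3]
(np.float64(256.0), np.float64(149.0)) [0.70909932 0.01967546 0.044     ] [103.8 -66.4]
[[2.7, -62.3], [13.8, -61.5], [24.4, -60.6], [35.6, -59.8], [42.5, -59.3], [53.7, -58.4], [64.5, -57.6], [73.9, -56.9], [84.4, -56.1]]
```

```bash
python3 - <<'E'
from h import *
from scipy.ndimage import map_coordinates
from scipy.signal import find_peaks
th=np.radians(94.65);Q=np.array([[np.cos(th),-np.sin(th)],[np.sin(th),np.cos(th)]]);o=np.array([.6513,-.0892])
X=np.arange(0,120,.5)
for n,z,ys in(("top",.036,(-63,-60,-57)),("side",.036,(-62,-59,-56)),("top",.044,(-70,-67,-64)),("side",.044,(-70,-67,-64))):
    c=load("avg_"+n);g=c["color"].mean(2);pr=0
    for y in ys:
        pts=np.array([proj(c,[*(Q@[x/1e3,y/1e3]+o),z]) for x in X]);pr=pr+map_coordinates(g,[pts[:,1],pts[:,0]],order=3)/3
    k,pp=find_peaks(-pr,prominence=2);print(n,z,[(float(X[i]),round(float(q))) for i,q in zip(k,pp["prominences"])])
E
```

```text
top 0.036 [(11.0, 10), (22.0, 4), (33.5, 5), (43.0, 4), (52.5, 12), (62.0, 4), (72.0, 8), (81.5, 5), (96.5, 24), (104.5, 4)]
side 0.036 [(3.0, 3), (14.5, 21), (25.5, 13), (36.0, 9), (44.0, 7), (54.0, 17), (65.5, 7), (75.0, 9), (84.5, 11), (99.0, 42), (113.0, 17)]
top 0.044 [(24.5, 7), (96.0, 5), (104.5, 41)]
side 0.044 [(11.0, 9), (24.5, 14), (60.5, 10), (83.0, 4), (105.5, 101)]
```

The index comes out at about 103 to 104 mm. I'll pin it down later with the pointer beside the line. Now I'll carry the leek over the bars, stopping short of the plate.

Request:
{"method": "carry_out", "body": {
  "deltas": [
    [0.012,0,0,0,0,-0.41],
    [0.024,0,0,0,0,-0.41],
    [0.024,0,0,0,0,-0.41],
    [0.024,0,0,0,0,-0.41],
    [0.024,0,0,0,0,-0.41]
  ]
}}

```text
clock: 6.2
tool_pos: [0.5445, 0.0451, 0.1439]
tool_rot: [-2.133, -2.307, 0.0]
ft_force: [-0.0, 1.0, -1.0]
grip_width: 0.469
finger_force: 15.0
```

Request:
{"method": "carry_out", "body": {
  "deltas": [
    [0.024,-0.006,0,0,0,0],
    [0.024,-0.006,0,0,0,0],
    [0.024,-0.006,0,0,0,0],
    [0.02,-0.006,0,0,0,0],
    [0.0087,-0.006,0,0,0,0]
  ]
}}

```text
clock: 6.7
tool_pos: [0.6454, 0.0148, 0.1434]
tool_rot: [-2.132, -2.306, 0.001]
ft_force: [0.0, 1.1, -1.4]
grip_width: 0.468
finger_force: 15.0
```

Request:
{"method": "carry_out", "body": {
  "deltas": [
    [0,0,-0.01,0,0,0],
    [0,0,-0.02,0,0,0],
    [0,0,-0.02,0,0,0],
    [0,0,-0.015,0,0,0],
    [0,0,-0.005,0,0,0]
  ]
}}

```text
clock: 7.2
tool_pos: [0.643, 0.0153, 0.0716]
tool_rot: [-2.131, -2.306, 0.003]
ft_force: [0.2, 0.1, -1.4]
grip_width: 0.469
finger_force: 15.0
```

```bash
python3 - <<'E'
from h import *
a=shot("side","s2");b=shot("top","t2");s=ctrl.state();print(s["tool_pos"],s["tool_rot"],s["grip_width"]*93)
f=lambda c,x0,y0,w,h,k:cv2.resize(c["color"][y0:y0+h,x0:x0+w,::-1],None,fx=k,fy=k,interpolation=cv2.INTER_CUBIC)
cv2.imwrite("pics/g2.png",np.hstack([f(a,180,140,100,140,4),f(b,210,130,100,140,4)]))
E
```

```text
[0.64381532 0.01525565 0.07312778] [-2.13179158e+00 -2.30653320e+00  1.03011420e-03] 43.70858036912436
```

View pics/g2.png

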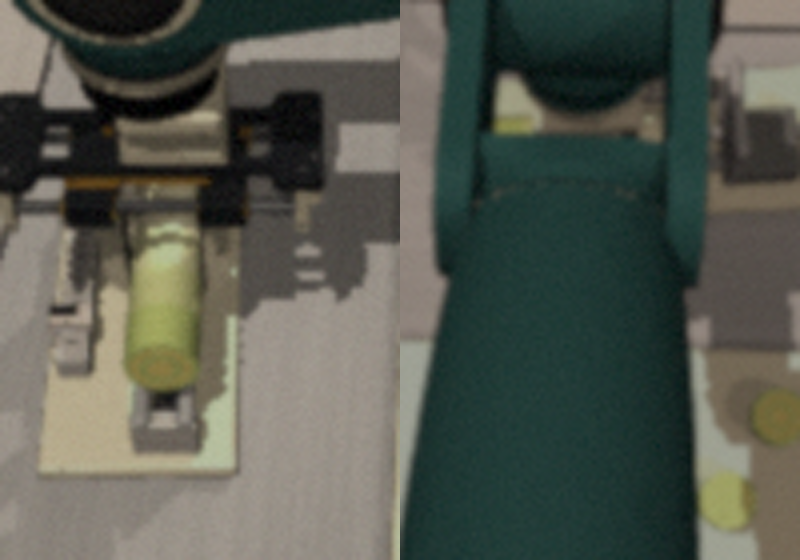

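The side view shows the leek held above the bars. Its open end face is centred at crop (163,367), and the bar ends are centred at (167,405).

```bash
python3 - <<'E'
from h import *
a=load("s2")
th=np.radians(94.65);Q=np.array([[np.cos(th),-np.sin(th)],[np.sin(th),np.cos(th)]]);o=np.array([.6513,-.0892])
c=a["color"][...].astype(int);hsv=cv2.cvtColor(a["color"],cv2.COLOR_RGB2HSV)
for n,u,v,z in(("face",162,367,.0863),("faceTop",164,345,.108),("faceBot",162,389,.0645),("bars",166,397,.05)):
    P=onz(a,180+(u-1.5)/4,140+(v-1.5)/4,z);print(n,P.round(4),(Q.T@(P[:2]-o)*1000).round(1))
s=ctrl.state()["tool_pos"];print("tcp",(Q.T@(s[:2]-o)*1000).round(1))
E
```

```text
face [0.6354 0.092  0.0863] [181.9   1.1]
faceTop [0.6329 0.0926 0.108 ] [182.7   3.6]
faceBot [0.6367 0.0918 0.0645] [181.5  -0.2]
bars [0.6358 0.0869 0.05  ] [176.8   1.1]
tcp [104.7  -1. ]
```

Request:
{"method": "carry_out", "body": {
  "deltas": [
    [0.0004,-0.005,0,0,0,0],
    [0.0004,-0.005,0,0,0,0],
    [0.0004,-0.005,0,0,0,0],
    [0.0004,-0.005,0,0,0,0],
    [0.0004,-0.005,0,0,0,0]
  ]
}}

```text
clock: 7.8
tool_pos: [0.6465, -0.0105, 0.0739]
tool_rot: [2.132, 2.307, 0.0]
ft_force: [-0.0, 0.1, -1.2]
grip_width: 0.468
finger_force: 15.0
```

Request:
{"method": "carry_out", "body": {
  "deltas": [
    [0,0,-0.005,0,0,0],
    [0,0,-0.005,0,0,0],
    [0,0,-0.004,0,0,0],
    [0,0,-0.002,0,0,0],
    [0,0,-0.001,0,0,0]
  ]
}}

```text
clock: 8.3
tool_pos: [0.6462, -0.0097, 0.0562]
tool_rot: [-2.132, -2.307, 0.001]
ft_force: [-0.4, -0.2, -1.3]
grip_width: 0.469
finger_force: 15.0
```

Request:
{"method": "carry_out", "body": {
  "deltas": [
    [0,0,0,0,0,0],
    [0,0,0,0,0,0],
    [0,0,0,0,0,0],
    [0,0,0,0,0,0],
    [0,0,0,0,0,0]
  ]
}}

```text
clock: 8.8
tool_pos: [0.6464, -0.0099, 0.0568]
tool_rot: [2.132, 2.307, 0.0]
ft_force: [-0.5, -0.2, -0.9]
grip_width: 0.468
finger_force: 15.0
```

Request:
{"method": "carry_out", "body": {
  "deltas": [
    [0,0,-0.0005,0,0,0],
    [0,0,-0.0005,0,0,0],
    [0,0,-0.0005,0,0,0],
    [0,0,0,0,0,0],
    [0,0,0,0,0,0]
  ]
}}

```text
clock: 9.3
tool_pos: [0.6466, -0.0099, 0.0556]
tool_rot: [2.132, 2.307, 0.001]
ft_force: [-1.1, 0.2, 6.1]
grip_width: 0.473
finger_force: 15.0
```

Request:
{"method": "carry_out", "body": {
  "deltas": [
    [0,0,-0.0005,0,0,0],
    [0,0,-0.0005,0,0,0],
    [0,0,-0.0005,0,0,0],
    [0,0,0,0,0,0],
    [0,0,0,0,0,0]
  ]
}}

```text
clock: 9.8
tool_pos: [0.6469, -0.01, 0.0554]
tool_rot: [2.131, 2.306, 0.001]
ft_force: [-5.4, -1.3, 16.7]
grip_width: 0.471
finger_force: 15.0
```

Request:
{"method": "carry_out", "body": {
  "deltas": [
    [-0.0008,0,0.001,0,0,0],
    [-0.0007,0,0.001,0,0,0],
    [0,0,0,0,0,0],
    [0,0,0,0,0,0],
    [0,0,0,0,0,0]
  ],
  "newtons": 5
}}

```text
clock: 10.3
tool_pos: [0.6453, -0.0099, 0.056]
tool_rot: [2.132, 2.307, 0.001]
ft_force: [4.3, 0.1, 4.8]
grip_width: 0.473
finger_force: 5.0
```

Request:
{"method": "carry_out", "body": {
  "deltas": [
    [0,0,0,0,0,0],
    [0,0,0,0,0,0],
    [0,0,0,0,0,0],
    [0,0,0,0,0,0],
    [0,0,0,0,0,0]
  ],
  "gripper": -0.5
}}

```text
clock: 10.8
tool_pos: [0.6447, -0.0099, 0.0554]
tool_rot: [-2.132, -2.307, 0.0]
ft_force: [-0.6, 0.1, 0.5]
grip_width: 0.745
finger_force: 0.0
```

Request:
{"method": "carry_out", "body": {
  "deltas": [
    [0,0,0.01,0,0,0],
    [0,0,0.025,0,0,0],
    [0,0,0.03,0,0,0],
    [0,0,0.04,0,0,0],
    [0,0,0.04,0,0,0]
  ]
}}

```text
clock: 11.3
tool_pos: [0.6445, -0.0098, 0.2028]
tool_rot: [-2.132, -2.307, 0.0]
ft_force: [1.4, 0.3, 0.5]
grip_width: 0.751
finger_force: 0.0
```

Request:
{"method": "carry_out", "body": {
  "deltas": [
    [0.001,-0.012,0,0,0,0],
    [0.002,-0.025,0,0,0,0],
    [0.002,-0.03,0,0,0,0],
    [0.003,-0.03,0,0,0,0],
    [0.002,-0.027,0,0,0,0]
  ],
  "gripper": 1,
  "newtons": 15
}}

```text
clock: 11.8
tool_pos: [0.6548, -0.1354, 0.2008]
tool_rot: [2.133, 2.307, -0.0]
ft_force: [-0.1, 0.1, 0.3]
grip_width: 0.371
finger_force: 0.0
```

Request:
{"method": "carry_out", "body": {
  "deltas": [
    [0,0,-0.02,0,0,0],
    [0,0,-0.02,0,0,0],
    [0,0,-0.02,0,0,0],
    [0,0,-0.015,0,0,0],
    [0,0,-0.01,0,0,0]
  ]
}}

```text
clock: 12.3
tool_pos: [0.6546, -0.1339, 0.1144]
tool_rot: [-2.132, -2.306, 0.001]
ft_force: [0.1, -0.4, 0.7]
grip_width: 0.005
finger_force: 0.0
```

```bash
python3 - <<'E'
from h import *
a=shot("side","s3");b=shot("top","t3");s=ctrl.state();print(s["tool_pos"],s["tool_rot"],s["grip_width"]*93,s["ft_force"])
f=lambda c,x0,y0,w,h,k:cv2.resize(c["color"][y0:y0+h,x0:x0+w,::-1],None,fx=k,fy=k,interpolation=cv2.INTER_CUBIC)
cv2.imwrite("pics/g3.png",np.hstack([f(a,180,130,100,140,4),f(b,210,120,100,140,4)]))
E
```

```text
[ 0.65441002 -0.13376663  0.11437274] [-2.13135770e+00 -2.30582464e+00  1.42331147e-03] 0.7787861095423533 [ 0.88624503 -0.11624227 -0.23844258]
```

View pics/g3.png

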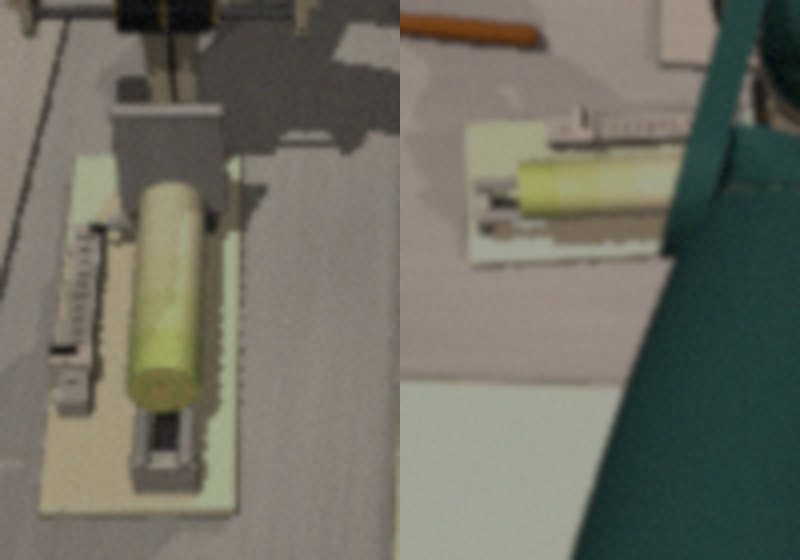

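The leek lies on both bars, lined up with them and just ahead of the plate. The closed fingers stand behind the plate. I'll approach gently until they touch it.

Request:
{"method": "carry_out", "body": {
  "deltas": [
    [-0.0003,0.004,0,0,0,0],
    [-0.0004,0.005,0,0,0,0],
    [-0.0004,0.005,0,0,0,0],
    [-0.0003,0.004,0,0,0,0],
    [-0.0001,0.001,0,0,0,0]
  ]
}}

```text
clock: 12.9
tool_pos: [0.6535, -0.1142, 0.116]
tool_rot: [2.132, 2.307, 0.0]
ft_force: [0.4, -0.5, 0.2]
grip_width: 0.004
finger_force: 0.0
```

Request:
{"method": "carry_out", "body": {
  "deltas": [
    [-0.0001,0.001,0,0,0,0],
    [-0.0001,0.001,0,0,0,0],
    [-0.0001,0.001,0,0,0,0],
    [0,0,0,0,0,0],
    [0,0,0,0,0,0]
  ]
}}

```text
clock: 13.4
tool_pos: [0.6531, -0.1119, 0.1156]
tool_rot: [-2.132, -2.307, 0.0]
ft_force: [-1.0, 0.2, -0.7]
grip_width: 0.009
finger_force: 0.0
```

Request:
{"method": "carry_out", "body": {
  "deltas": [
    [-0.0001,0.001,0,0,0,0],
    [-0.0001,0.001,0,0,0,0],
    [-0.0001,0.001,0,0,0,0],
    [0,0,0,0,0,0],
    [0,0,0,0,0,0]
  ]
}}

```text
clock: 13.9
tool_pos: [0.6528, -0.1088, 0.1157]
tool_rot: [2.132, 2.307, -0.0]
ft_force: [0.4, 0.8, 0.0]
grip_width: 0.004
finger_force: 0.0
```

```bash
python3 - <<'E'
from h import *
a=load("s3")
th=np.radians(94.65);Q=np.array([[np.cos(th),-np.sin(th)],[np.sin(th),np.cos(th)]]);o=np.array([.6513,-.0892])
for n,u,v,z in(("face",163,390,.069),("faceTop",163,369,.091),("faceBot",163,411,.047),("nearTop",170,184,.091)):
    P=onz(a,180+(u-1.5)/4,130+(v-1.5)/4,z);print(n,(Q.T@(P[:2]-o)*1000).round(1))
E
```

```text
face [156.4  -0.5]
faceTop [157.9   0.9]
faceBot [155.5  -1.8]
nearTop [ 8.  -1.5]
```

Request:
{"method": "carry_out", "body": {
  "deltas": [
    [-0.0001,0.001,0,0,0,0],
    [0,0.0005,0,0,0,0],
    [0,0.0005,0,0,0,0],
    [0,0,0,0,0,0],
    [0,0,0,0,0,0]
  ]
}}

```text
clock: 14.4
tool_pos: [0.6527, -0.107, 0.1157]
tool_rot: [2.132, 2.307, -0.0]
ft_force: [-0.1, -4.3, 1.1]
grip_width: 0.002
finger_force: 1.7
```

Request:
{"method": "carry_out", "body": {
  "deltas": [
    [-0.0001,0.001,0,0,0,0],
    [0,0.0005,0,0,0,0],
    [0,0.0005,0,0,0,0],
    [0,0,0,0,0,0],
    [0,0,0,0,0,0]
  ]
}}

```text
clock: 14.9
tool_pos: [0.6525, -0.1048, 0.1156]
tool_rot: [-2.132, -2.307, 0.0]
ft_force: [-1.9, -3.4, 0.7]
grip_width: 0.006
finger_force: 1.4
```

Contact was at y ≈ -0.1078, so the pusher is about 3 mm drawn. I'll draw it on smoothly to about 90 mm.

Request:
{"method": "carry_out", "body": {
  "deltas": [
    [-0.0001,0.001,0,0,0,0],
    [-0.0001,0.0015,0,0,0,0],
    [-0.0002,0.002,0,0,0,0],
    [-0.0002,0.002,0,0,0,0],
    [-0.0002,0.0025,0,0,0,0]
  ]
}}

```text
clock: 15.4
tool_pos: [0.6518, -0.0959, 0.1157]
tool_rot: [2.132, 2.307, -0.0]
ft_force: [-2.0, -5.3, 0.3]
grip_width: 0.005
finger_force: 2.4
```

Request:
{"method": "carry_out", "body": {
  "deltas": [
    [-0.0002,0.003,0,0,0,0],
    [-0.0003,0.003,0,0,0,0],
    [-0.0002,0.003,0,0,0,0],
    [-0.0003,0.003,0,0,0,0],
    [-0.0002,0.003,0,0,0,0]
  ]
}}

```text
clock: 15.9
tool_pos: [0.6505, -0.0808, 0.1156]
tool_rot: [2.132, 2.307, -0.001]
ft_force: [-2.3, -5.3, 0.7]
grip_width: 0.011
finger_force: 2.8
```

Request:
{"method": "carry_out", "body": {
  "deltas": [
    [-0.0002,0.003,0,0,0,0],
    [-0.0003,0.003,0,0,0,0],
    [-0.0002,0.003,0,0,0,0],
    [-0.0003,0.003,0,0,0,0],
    [-0.0002,0.003,0,0,0,0]
  ]
}}

```text
clock: 16.4
tool_pos: [0.6492, -0.0659, 0.1156]
tool_rot: [2.132, 2.307, -0.001]
ft_force: [-4.1, -7.1, 1.2]
grip_width: 0.007
finger_force: 3.2
```

Request:
{"method": "carry_out", "body": {
  "deltas": [
    [-0.0002,0.003,0,0,0,0],
    [-0.0003,0.003,0,0,0,0],
    [-0.0002,0.003,0,0,0,0],
    [-0.0003,0.003,0,0,0,0],
    [-0.0002,0.003,0,0,0,0]
  ]
}}

```text
clock: 16.9
tool_pos: [0.6479, -0.0511, 0.1156]
tool_rot: [2.133, 2.307, -0.001]
ft_force: [-3.5, -7.5, 0.7]
grip_width: 0.005
finger_force: 3.6
```

Request:
{"method": "carry_out", "body": {
  "deltas": [
    [-0.0002,0.003,0,0,0,0],
    [-0.0003,0.003,0,0,0,0],
    [-0.0002,0.003,0,0,0,0],
    [-0.0003,0.003,0,0,0,0],
    [-0.0002,0.003,0,0,0,0]
  ]
}}

```text
clock: 17.4
tool_pos: [0.6467, -0.0362, 0.1156]
tool_rot: [2.133, 2.307, -0.002]
ft_force: [-5.0, -8.9, 1.4]
grip_width: 0.004
finger_force: 4.0
```

Request:
{"method": "carry_out", "body": {
  "deltas": [
    [-0.0002,0.003,0,0,0,0],
    [-0.0003,0.003,0,0,0,0],
    [-0.0002,0.003,0,0,0,0],
    [-0.0002,0.0025,0,0,0,0],
    [-0.0001,0.0015,0,0,0,0]
  ]
}}

```text
clock: 17.9
tool_pos: [0.6456, -0.0232, 0.1157]
tool_rot: [2.132, 2.307, -0.002]
ft_force: [-5.7, -8.5, 1.2]
grip_width: 0.006
finger_force: 4.2
```

```bash
python3 - <<'E'
from h import *
for n in("side",):
    c=ctrl.capture(n);acc=np.array(c["color"],float)
    for i in range(5): acc+=ctrl.capture(n)["color"]
    c["color"]=acc/6; np.save("pics/avg2_"+n+".npy",c,allow_pickle=True)
s=ctrl.state();print(s["tool_pos"],s["ft_force"])
f=lambda c,x0,y0,w,h,k:cv2.resize(c["color"][y0:y0+h,x0:x0+w,::-1].astype(np.float32),None,fx=k,fy=k,interpolation=cv2.INTER_CUBIC)
A=np.clip(f(c,180,160,80,80,7)*1.3,0,255)
cv2.imwrite("pics/g4.png",A)
g=c["color"].mean(2).round().astype(int);print(g[208:222,190:212])
E
```

```text
[ 0.64568286 -0.02318697  0.11563945] [-4.69223511 -7.65091391  1.25664582]
[[122 119 120 120 127 148 150 142 135 131 134 142 137 109  89 115 143 140
  117  92  70  62]
 [124 119 122 122 128 144 148 141 125 119 123 137 135 106  92 120 134 132
  121 105  80  62]
 [122 119 121 123 130 135 146 140 125 115 106 120 116  92  89 118 128 125
  116 112 100  78]
 [120 121 120 123 133 137 145 142 134 118  74  59  58  46  62  99 111 109
  101  99  97  84]
 [121 121 121 128 139 141 144 140 125 106  67  39  32  26  53  97 112 110
   92  84  82  79]
 [122 122 120 126 140 139 142 140 125 116 101  87  71  49  70 115 128 119
   92  78  78  78]
 [121 120 116 116 138 139 144 142 135 132 132 130 117  70  68  91  98  98
   99  99  95  85]
 [121 119 111 108 127 132 131 127 117 121 133 142 126  75  74  95 102 112
  136 142 134 111]
 [120 114  91  79  86  87  86  83  80 115 145 152 136  85  92 131 142 146
  152 154 152 138]
 [120 110  75  44  40  40  40  39  57 112 151 160 143  88  96 140 152 155
  154 156 154 146]
 [120 112  88  72  68  69  69  72  91 128 155 155 138  86  90 134 151 155
  156 156 154 147]
 [121 119 122 130 132 130 127 136 146 153 158 153 135  84  78 109 145 156
  156 156 154 147]
 [122 120 125 133 136 128 123 142 149 146 144 140 126  81  73 101 143 155
  155 155 152 140]
 [122 117 108 112 116 112 109 117 118 116 115 111 102  73  73  99 142 155
  156 155 149 130]][ WARN:0@3.096] global loadsave.cpp:1063 imwrite_ Unsupported depth image for selected encoder is fallbacked to CV_8U.
```

View pics/g4.png

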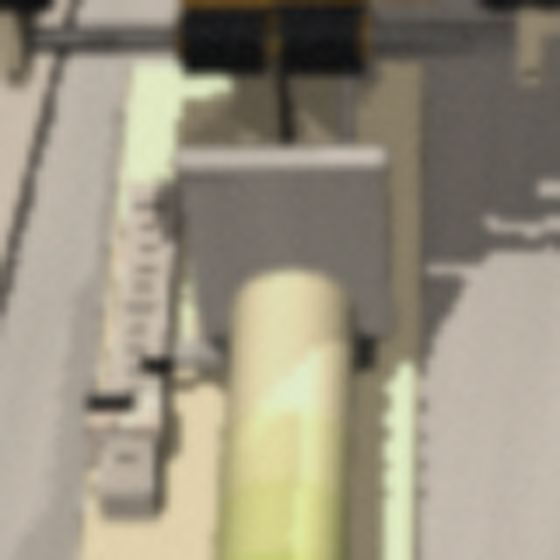

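The pointer is now at about pixel (202,211.9), and the clip line is at (195.4,217.0). The leek sits against the plate.

```bash
python3 - <<'E'
from h import *
a=load("avg2_side")
th=np.radians(94.65);Q=np.array([[np.cos(th),-np.sin(th)],[np.sin(th),np.cos(th)]]);o=np.array([.6513,-.0892])
g=a["color"].mean(2)
def cen(g,x0,x1,y0,y1):
    w=np.clip(100-g[y0:y1,x0:x1],0,None);ys,xs=np.mgrid[y0:y1,x0:x1];return (w*xs).sum()/w.sum(),(w*ys).sum()/w.sum()
C=lambda q,z:(Q.T@(onz(a,*q,z)[:2]-o)*1000).round(1)
h=load("avg_side")["color"].mean(2)
ph=cen(h,202,205,185,190);p=cen(g,200,203,210,215);l=cen(g,192,198,215,220);print(ph,p,l)
print("home",C(ph,.04),"now",C(p,.04),"line40",C(l,.04),"line44",C(l,.044))
E
```

```text
(np.float64(203.51620442505453), np.float64(186.8931131193518)) (np.float64(201.25928558734674), np.float64(211.78638706237786)) (np.float64(194.76055517810346), np.float64(217.12986508783848))
home [ -0.1 -54.1] now [ 85.4 -53.7] line40 [102.5 -68.7] line44 [105.7 -68. ]
```

Request:
{"method": "carry_out", "body": {
  "deltas": [
    [-0.0001,0.001,0,0,0,0],
    [-0.0002,0.002,0,0,0,0],
    [-0.0002,0.0025,0,0,0,0],
    [-0.0002,0.0025,0,0,0,0],
    [-0.0002,0.0025,0,0,0,0]
  ]
}}

```text
clock: 18.7
tool_pos: [0.6448, -0.0128, 0.1156]
tool_rot: [2.133, 2.307, -0.002]
ft_force: [-4.4, -9.6, 0.8]
grip_width: 0.007
finger_force: 4.5
```

Request:
{"method": "carry_out", "body": {
  "deltas": [
    [-0.0002,0.002,0,0,0,0],
    [-0.0001,0.0015,0,0,0,0],
    [-0.0001,0.001,0,0,0,0],
    [-0.0001,0.001,0,0,0,0],
    [0,0.0005,0,0,0,0]
  ]
}}

```text
clock: 19.2
tool_pos: [0.6443, -0.0069, 0.1156]
tool_rot: [2.132, 2.307, -0.002]
ft_force: [-4.6, -10.0, 1.9]
grip_width: 0.006
finger_force: 4.7
```

```bash
python3 - <<'E'
from h import *
c=ctrl.capture("side");acc=np.array(c["color"],float)
for i in range(5): acc+=ctrl.capture("side")["color"]
c["color"]=acc/6; np.save("pics/avg3_side.npy",c,allow_pickle=True);shot("top","t4")
s=ctrl.state();print(s["clock"],s["tool_pos"],s["ft_force"])
g=c["color"].mean(2);print(g[212:222,191:207].round().astype(int))
f=cv2.resize(np.clip(c["color"][190:235,180:240,::-1]*1.4,0,255).astype(np.uint8),None,fx=12,fy=12,interpolation=cv2.INTER_CUBIC)
cv2.imwrite("pics/g5.png",f)
E
```

```text
19.55 [ 0.64424033 -0.00684375  0.11561136] [-4.54178788 -9.2695586   2.07738298]
[[121 123 129 140 142 145 142 126 120 126 142 130  85  86 120 152]
 [123 121 127 142 140 145 141 128 120 125 141 130  84  98 134 146]
 [121 118 118 139 140 145 145 135 133 136 143 131  87 102 132 136]
 [120 112 110 127 131 134 131 117 111 114 125 115  80 102 124 127]
 [116  95  81  88  89  88  82  70  73  66  67  58  50  80 107 110]
 [110  77  46  40  40  40  37  39  53  59  56  50  40  71 107 110]
 [114  88  73  71  71  69  69  77  94 108 112 101  67  83 121 120]
 [122 123 130 133 131 129 135 142 144 147 149 134  82  76  94  99]
 [124 126 136 138 132 125 144 152 152 152 151 137  86  73  84 110]
 [118 111 114 117 114 111 120 122 122 121 120 108  76  73  96 137]]
```

View pics/g5.png

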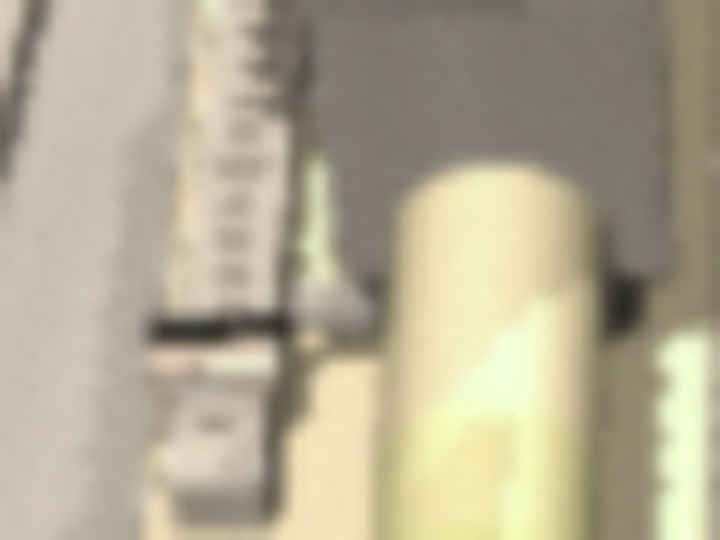

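The pointer row is about 0.5 px short of the clip line, which is roughly 1.3 mm. I'll nudge it forward, then hold for over 2 s.

Request:
{"method": "carry_out", "body": {
  "deltas": [
    [0,0.0005,0,0,0,0],
    [-0.0001,0.0005,0,0,0,0],
    [0,0.0003,0,0,0,0],
    [0,0,0,0,0,0],
    [0,0,0,0,0,0]
  ]
}}

```text
clock: 20.05
tool_pos: [0.6442, -0.0056, 0.1156]
tool_rot: [2.133, 2.307, -0.002]
ft_force: [-4.6, -9.0, 2.1]
grip_width: 0.001
finger_force: 4.5
```

```bash
python3 - <<'E'
from h import *
c=ctrl.capture("side");acc=np.array(c["color"],float)
for i in range(7): acc+=ctrl.capture("side")["color"]
c["color"]=acc/8;a=c
th=np.radians(94.65);Q=np.array([[np.cos(th),-np.sin(th)],[np.sin(th),np.cos(th)]]);o=np.array([.6513,-.0892])
g=c["color"].mean(2);print(g[212:222,191:207].round().astype(int))
def cen(x0,x1,y0,y1):
    w=np.clip(100-g[y0:y1,x0:x1],0,None);ys,xs=np.mgrid[y0:y1,x0:x1];return (w*xs).sum()/w.sum(),(w*ys).sum()/w.sum()
C=lambda q,z:(Q.T@(onz(a,*q,z)[:2]-o)*1000).round(1)
p=cen(200,203,214,220);l=cen(192,198,214,220);print(p,l,C(p,.04),C(l,.04))
s=ctrl.state();print(s["clock"],s["tool_pos"])
E
```

```text
[[123 122 129 142 141 145 142 126 120 126 141 131  84  84 123 148]
 [122 122 127 143 140 144 142 126 121 127 142 130  84  97 137 149]
 [123 117 119 138 141 145 144 137 133 136 143 131  86 104 134 138]
 [122 111 109 129 131 133 130 116 113 117 130 119  85 110 132 132]
 [115  95  80  89  89  89  82  71  76  81  85  79  67 101 123 122]
 [111  78  46  40  39  40  38  39  55  54  51  48  42  73 101 105]
 [114  88  73  70  70  71  70  77  89  94  92  82  52  70 106 109]
 [122 123 130 134 131 129 135 140 143 143 143 129  78  72  87  89]
 [123 127 136 138 133 126 143 151 152 152 151 136  84  72  83  96]
 [118 110 113 117 116 112 118 122 122 122 119 107  75  75  96 134]]
(np.float64(201.08655551614046), np.float64(216.90085136573254)) (np.float64(194.81281530005268), np.float64(217.1474286574806)) [101.9 -52.9] [102.5 -68.5]
20.45 [ 0.64414715 -0.00562229  0.1156288 ]
```

Request:
{"method": "carry_out", "body": {
  "deltas": [
    [0,0.0005,0,0,0,0],
    [0,0,0,0,0,0],
    [0,0,0,0,0,0],
    [0,0,0,0,0,0],
    [0,0,0,0,0,0]
  ]
}}

```text
clock: 20.95
tool_pos: [0.6441, -0.0051, 0.1156]
tool_rot: [2.133, 2.307, -0.002]
ft_force: [-5.8, -9.7, 1.5]
grip_width: 0.006
finger_force: 4.5
```

Request:
{"method": "carry_out", "body": {
  "deltas": [
    [0,0,0,0,0,0],
    [0,0,0,0,0,0],
    [0,0,0,0,0,0],
    [0,0,0,0,0,0],
    [0,0,0,0,0,0]
  ]
}}

```text
clock: 21.45
tool_pos: [0.6441, -0.0051, 0.1156]
tool_rot: [2.133, 2.307, -0.002]
ft_force: [-4.8, -9.5, 1.3]
grip_width: 0.006
finger_force: 4.5
```

Request:
{"method": "carry_out", "body": {
  "deltas": [
    [0,0,0,0,0,0],
    [0,0,0,0,0,0],
    [0,0,0,0,0,0],
    [0,0,0,0,0,0],
    [0,0,0,0,0,0]
  ]
}}

```text
clock: 21.95
tool_pos: [0.6441, -0.0052, 0.1156]
tool_rot: [2.133, 2.307, -0.002]
ft_force: [-5.0, -9.1, 1.0]
grip_width: 0.005
finger_force: 4.5
```

Request:
{"method": "carry_out", "body": {
  "deltas": [
    [0,0,0,0,0,0],
    [0,0,0,0,0,0],
    [0,0,0,0,0,0],
    [0,0,0,0,0,0],
    [0,0,0,0,0,0]
  ]
}}

```text
clock: 22.45
tool_pos: [0.6441, -0.0051, 0.1156]
tool_rot: [2.133, 2.307, -0.002]
ft_force: [-5.0, -10.4, 2.6]
grip_width: 0.006
finger_force: 4.5
```

Request:
{"method": "carry_out", "body": {
  "deltas": [
    [0,0,0,0,0,0],
    [0,0,0,0,0,0],
    [0,0,0,0,0,0],
    [0,0,0,0,0,0],
    [0,0,0,0,0,0]
  ]
}}

```text
clock: 22.95
tool_pos: [0.6441, -0.0051, 0.1156]
tool_rot: [2.133, 2.307, -0.002]
ft_force: [-4.9, -9.1, 1.9]
grip_width: 0.005
finger_force: 4.5
```

Request:
{"method": "carry_out", "body": {
  "deltas": [
    [0,0,0,0,0,0],
    [0,0,0,0,0,0],
    [0,0,0,0,0,0],
    [0,0,0,0,0,0],
    [0,0,0,0,0,0]
  ]
}}

```text
clock: 23.45
tool_pos: [0.6441, -0.0051, 0.1156]
tool_rot: [2.133, 2.307, -0.002]
ft_force: [-5.3, -9.3, 1.3]
grip_width: 0.006
finger_force: 4.5
```

Request:
{"method": "carry_out", "body": {
  "deltas": [
    [0.0001,-0.001,0,0,0,0],
    [0.0001,-0.0015,0,0,0,0],
    [0.0002,-0.002,0,0,0,0],
    [0.0002,-0.0025,0,0,0,0],
    [0.0002,-0.003,0,0,0,0]
  ]
}}

```text
clock: 23.95
tool_pos: [0.645, -0.015, 0.1156]
tool_rot: [2.132, 2.307, -0.002]
ft_force: [-3.7, -7.7, 1.2]
grip_width: 0.01
finger_force: 3.7
```

Request:
{"method": "carry_out", "body": {
  "deltas": [
    [0.0002,-0.003,0,0,0,0],
    [0.0003,-0.003,0,0,0,0],
    [0.0002,-0.003,0,0,0,0],
    [0.0003,-0.003,0,0,0,0],
    [0.0002,-0.003,0,0,0,0]
  ]
}}

```text
clock: 24.45
tool_pos: [0.6463, -0.03, 0.1156]
tool_rot: [2.133, 2.307, -0.001]
ft_force: [-3.3, -6.8, 0.9]
grip_width: 0.004
finger_force: 3.3
```

Request:
{"method": "carry_out", "body": {
  "deltas": [
    [0.0002,-0.003,0,0,0,0],
    [0.0003,-0.003,0,0,0,0],
    [0.0002,-0.003,0,0,0,0],
    [0.0003,-0.003,0,0,0,0],
    [0.0002,-0.003,0,0,0,0]
  ]
}}

```text
clock: 24.95
tool_pos: [0.6475, -0.0448, 0.1156]
tool_rot: [2.132, 2.307, -0.001]
ft_force: [-3.1, -6.4, 1.1]
grip_width: 0.006
finger_force: 2.9
```

Request:
{"method": "carry_out", "body": {
  "deltas": [
    [0.0002,-0.003,0,0,0,0],
    [0.0003,-0.003,0,0,0,0],
    [0.0002,-0.003,0,0,0,0],
    [0.0003,-0.003,0,0,0,0],
    [0.0002,-0.003,0,0,0,0]
  ]
}}

```text
clock: 25.45
tool_pos: [0.6488, -0.0597, 0.1157]
tool_rot: [2.132, 2.307, -0.0]
ft_force: [-2.4, -4.6, 0.2]
grip_width: 0.007
finger_force: 2.6
```

Request:
{"method": "carry_out", "body": {
  "deltas": [
    [0.0002,-0.003,0,0,0,0],
    [0.0003,-0.003,0,0,0,0],
    [0.0002,-0.003,0,0,0,0],
    [0.0003,-0.003,0,0,0,0],
    [0.0002,-0.003,0,0,0,0]
  ]
}}

```text
clock: 25.95
tool_pos: [0.6501, -0.0747, 0.1157]
tool_rot: [2.132, 2.307, -0.0]
ft_force: [-1.8, -4.1, 0.2]
grip_width: 0.005
finger_force: 2.2
```

Request:
{"method": "carry_out", "body": {
  "deltas": [
    [0.0002,-0.003,0,0,0,0],
    [0.0003,-0.003,0,0,0,0],
    [0.0002,-0.003,0,0,0,0],
    [0.0003,-0.003,0,0,0,0],
    [0.0002,-0.003,0,0,0,0]
  ]
}}

```text
clock: 26.45
tool_pos: [0.6514, -0.0898, 0.1157]
tool_rot: [2.132, 2.307, 0.0]
ft_force: [-1.0, -3.7, -0.4]
grip_width: 0.005
finger_force: 1.8
```

Request:
{"method": "carry_out", "body": {
  "deltas": [
    [0.0002,-0.003,0,0,0,0],
    [0.0002,-0.0025,0,0,0,0],
    [0.0002,-0.002,0,0,0,0],
    [0.0001,-0.0015,0,0,0,0],
    [0.0001,-0.001,0,0,0,0]
  ]
}}

```text
clock: 26.95
tool_pos: [0.6522, -0.0996, 0.1156]
tool_rot: [2.132, 2.307, 0.0]
ft_force: [1.1, -2.2, -1.0]
grip_width: 0.004
finger_force: 1.6
```

Contact has held all the way back. The last 8 mm will be slow, then I'll back off and rise.

Request:
{"method": "carry_out", "body": {
  "deltas": [
    [0.0001,-0.001,0,0,0,0],
    [0.0001,-0.001,0,0,0,0],
    [0.0001,-0.001,0,0,0,0],
    [0.0001,-0.001,0,0,0,0],
    [0.0001,-0.001,0,0,0,0]
  ]
}}

```text
clock: 27.45
tool_pos: [0.6526, -0.1046, 0.1156]
tool_rot: [-2.132, -2.307, 0.0]
ft_force: [1.3, -1.7, -1.0]
grip_width: 0.004
finger_force: 1.4
```

Request:
{"method": "carry_out", "body": {
  "deltas": [
    [0,-0.0005,0,0,0,0],
    [0.0001,-0.0005,0,0,0,0],
    [0,-0.0005,0,0,0,0],
    [0.0001,-0.0005,0,0,0,0],
    [0,-0.0005,0,0,0,0]
  ]
}}

```text
clock: 27.95
tool_pos: [0.6528, -0.1071, 0.1156]
tool_rot: [-2.132, -2.307, -0.0]
ft_force: [1.2, -1.8, -1.0]
grip_width: 0.008
finger_force: 1.4
```

Request:
{"method": "carry_out", "body": {
  "deltas": [
    [0,-0.0005,0,0,0,0],
    [0.0001,-0.0005,0,0,0,0],
    [0,-0.0005,0,0,0,0],
    [0.0001,-0.0005,0,0,0,0],
    [0,-0.0005,0,0,0,0]
  ]
}}

```text
clock: 28.45
tool_pos: [0.6529, -0.1094, 0.1156]
tool_rot: [-2.132, -2.307, -0.0]
ft_force: [0.2, 0.0, -0.2]
grip_width: 0.005
finger_force: 0.0
```

Request:
{"method": "carry_out", "body": {
  "deltas": [
    [0,-0.001,0,0,0,0],
    [0.0003,-0.004,0,0,0,0],
    [0.0003,-0.005,0,0,0,0],
    [0.0003,-0.005,0,0,0,0],
    [0.0003,-0.005,0,0,0,0]
  ]
}}

```text
clock: 28.95
tool_pos: [0.6542, -0.1301, 0.1156]
tool_rot: [-2.133, -2.307, 0.0]
ft_force: [-0.4, 0.9, -0.0]
grip_width: 0.007
finger_force: 0.0
```

Request:
{"method": "carry_out", "body": {
  "deltas": [
    [0,0,0.015,0,0,0],
    [0,0,0.025,0,0,0],
    [0,0,0.03,0,0,0],
    [0,0,0.03,0,0,0],
    [0,0,0.02,0,0,0]
  ]
}}

```text
clock: 29.45
tool_pos: [0.6545, -0.1296, 0.2395]
tool_rot: [2.131, 2.305, 0.002]
ft_force: [-0.1, 0.3, 0.5]
grip_width: 0.002
finger_force: 0.0
```

```bash
python3 - <<'E'
from h import *
c=ctrl.capture("side");acc=np.array(c["color"],float)
for i in range(5): acc+=ctrl.capture("side")["color"]
c["color"]=acc/6;a=c
cv2.imwrite("pics/g6.png",cv2.resize(np.clip(c["color"][130:280,160:270,::-1]*1.2,0,255).astype(np.uint8),None,fx=4,fy=4,interpolation=cv2.INTER_CUBIC))
th=np.radians(94.65);Q=np.array([[np.cos(th),-np.sin(th)],[np.sin(th),np.cos(th)]]);o=np.array([.6513,-.0892])
g=c["color"].mean(2)
def cen(x0,x1,y0,y1):
    w=np.clip(100-g[y0:y1,x0:x1],0,None);ys,xs=np.mgrid[y0:y1,x0:x1];return (w*xs).sum()/w.sum(),(w*ys).sum()/w.sum()
C=lambda q,z:(Q.T@(onz(a,*q,z)[:2]-o)*1000).round(1)
p=cen(202,205,185,190);l=cen(192,198,214,220);print(p,l,C(p,.04),C(l,.04))
# leek near end top: saturation/brightness along the leek's ridge
from scipy.ndimage import map_coordinates
X=np.arange(80,130,2);P=np.array([proj(a,[*(Q@[x/1e3,0]+o),.091]) for x in X])
print(list(zip(X.tolist(),map_coordinates(g,[P[:,1],P[:,0]],order=1).round().astype(int).tolist())))
s=ctrl.state();print(s["clock"],s["tool_pos"])
E
```

```text
(np.float64(203.25361635220128), np.float64(187.10000000000005)) (np.float64(194.6797417050216), np.float64(217.00872432506696)) [  0.6 -54.8] [102.1 -68.9]
[(80, 68), (82, 69), (84, 69), (86, 69), (88, 69), (90, 69), (92, 69), (94, 70), (96, 70), (98, 74), (100, 81), (102, 100), (104, 119), (106, 136), (108, 144), (110, 148), (112, 147), (114, 147), (116, 147), (118, 147), (120, 147), (122, 147), (124, 147), (126, 147), (128, 148)]
29.75 [ 0.65384709 -0.12947309  0.23449628]
```

```bash
python3 -c "
from rig import ctrl
print(ctrl.close_job())"
```

```text
the job is handed in; nothing more can be done
None
```

I've handed the job in at about 30 s of the 58 s limit: the pusher is back home without snapping, and the leek stayed behind with its near end at about 103 mm. The pointer was held within about 0.5 mm of the clip line (my best reading, 102.5 mm) for 2.5 s; less direct readings put the line up to 3 mm further on. The clip did not move.

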